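# Slide the top baking plate off the stack onto the loading ledge

### The arm

A 7-joint arm with a two-finger parallel gripper is mounted at the origin on the work surface. World frame = base frame: x ahead of the robot, y to its left, z up, the work surface at z = 0. Lengths are in m, angles in rad, forces in N, time in s.
With the tool pointing down it reaches from about 0.425 to 0.875 m from the base axis. Payload 4.7 kg.
Tool frame: the origin (TCP) lies on the mounting face of the last link; the fingertips stand 182 mm ahead of it and the grasp point (between the pads) lies 164 mm ahead of it (robot.nose_length is the distance from the TCP to the fingertips, in m); z points along the fingers, y is the direction in which the jaws open and shut (so a half turn about z gives the same grasp; the last joint's range is limited). The gripper opens to 87 mm and grips with 3 to 60 N. Pads are 19 mm wide; open, the fingers measure 117 mm over their backs; the gripper's body (75 mm by 190 mm) begins 51 mm behind the grasp point.
Start: joints at [-1.185, 0.321, -0.07, 1.45, 0.023, 1.371, -0.057], TCP at [0.236, 0.606, 0.405] pointing down, gripper open.
Joint ranges: [-2.86, 2.86], [-0.3, 2.09], [-1.38, 1.24], [0.06, 2.45], [-1.56, 4.7], [0.09, 2.05], [-2.69, 2.69]. Speed limits (rad/s): [2.57, 2.57, 3.14, 3.14, 3.14, 3.14, 3.14].

### API

Orientations are given as a rotation vector (axis times angle).
In Python, from bench import robot gives the robot as it stands.
- The arm moves only by the tool move_arm, never from a script. Its argument "motion" is a list of rows, each a list of 7 numbers: the shift along the tool's x, y, z in mm, then the turn, a rotation vector about the tool's x, y, z in rad, then the opening, from -1 (shut) to 1 (fully open), so that 0 is half open. A call has exactly 5 rows; each row shifts and turns the commanded pose from where the row before left it, along the tool's axes as they then stand; what a row does not reach is not made up. A row lasts 1/8 s, in which the tool goes at most 62.5 mm and 10.7 degrees, less where a joint would pass 70% of its speed; a pose out of reach is approached as far as the arm can. A call is refused whole if a number of a shift passes 62.5 or a number of a turn 0.188, either way. A call with a gripper value outside its range is refused whole. The fingers move at their own pace and stop on an object; the grip force is fixed at half the most. Time passes only in rows, so rows that do not move let the fingers close, or fill a call up. It gives the time, the measured TCP pose, the force and the opening at its end, in the units of the state.
- robot.sense(): the state, without advancing time (a new reading comes with each control period).
- robot.get_image(name): name is "scene" or "top" or "wrist"; returns the picture (384x512x3 uint8, red, green, blue); there is no depth.
- robot.get_calibration(name): a dict with "camera_matrix" (3x3 intrinsics, pixels), "position" and "orientation" of the camera in the world. Camera axes: x right, y up, looking along -z (the intrinsics and any distortion apply to the point x, -y, -z); pixel columns grow to the right and rows downward; lengths in m; the calibration is good to about 2 mm. The wrist camera is an equidistant fisheye: a pixel r from the principal point sees the ray r / f radians off the axis. A picture is of the moment at which its call begins: read the wrist's pose just before it. get_calibration takes no time and is no camera call; for the wrist camera it gives the pose at the moment of the call.
- robot.job_done(): hands the job in, once; it reports no verdict.
The state is a dict: "t": time; "joint_positions": joint angles; "dq": joint speeds; "joint_efforts": joint torques, N m; "eef_pos": TCP position; "ee_rot": TCP orientation; "ft_force": force on the tool from outside, world axes, zero at the start; "moment": the same for the moment, N m; "finger_gap": opening from 0.0 (shut) to 1.0 (fully open).
Only numpy, scipy, OpenCV 4.12 (cv2) and the standard library are available. Lean on these libraries where they do the work, as an engineer would, in place of code of your own. Each camera call takes 0.05 s, during which the arm holds its last target. There are 200 camera calls.

### The job

Slide the top baking plate sideways off the stack and across onto the empty loading ledge beside it, until it lies flat and square on the ledge, overhanging neither side, with its leading edge pushed right up against the end stop. Slide it, do not lift it, push and press on it only gently (never more than about 20 N), leave the two plates beneath where they are, and disturb nothing else.

Things in the scene. Friction and masses are not known exactly. Their poses are not given: they have to be found in the camera images.
- stand: Low aluminium transfer stand fixed on the bench, 340 mm long (y) by 190 mm (x from -65 to +125 mm). Adjustable feet: its height differs by up to 6 mm. Origin on its centre line at foot level, z up. Slide direction is its +y: the stack is on the -y half (about y = -85 mm) on a base 18 mm above the origin, the ledge on the +y half. At x = +65 to +125 mm is a narrow tool shelf, 18 mm up.
- ledge_top (a point): Middle of the top face of the empty wooden loading ledge: 130 mm wide (x) and 160 mm long (y), up to the end stop. It is 28 mm above the stand's origin, 2 mm below the top plate's underside, with a short lead-in ramp on the stack side; between stack and ledge is a gap of about 15 mm.
- fence_top (a point): Middle of the upper edge of the back fence, an upright aluminium wall 8 mm thick and 130 mm wide right behind the stack (its -y side). Its face is about 3 to 6 mm behind the plates and it stands 16 mm higher than the top plate, so that a finger cannot get behind the stacked plates.
- end_stop: End stop at the far (+y) end of the loading ledge: a plain rigid aluminium bar 130 x 10 mm whose top is 12 mm above the ledge. Origin in the middle of its face that looks at the stack (-y side), 1 mm above the ledge's top; its axes are the stand's. The top plate fully home has its leading edge on this face.
- plate_top_center (a point): Centre (half-way up) of the uppermost of three equal steel baking plates with dark upper faces, 110 mm (x) by 140 mm (y) by 6 mm (z up), no lip or handle, about 0.6 kg, too wide to grip. Upper face 3 mm above this point, with a grippy silicone coat (friction near 1 with fingertips); PTFE-coated underside, friction near 0.12 on plates and ledge: it follows fingertips pressed on it with about 8 N.
- lead_edge (a point): Middle of the top plate's leading (+y) edge, half-way up, 70 mm from the plate's centre.
- plate_middle_center (a point): Centre of the second plate of the stack, 6 mm below the top plate's; it must stay where it is.
- plate_bottom_center (a point): Centre of the lowest plate of the stack; it must stay where it is.
- cutter: round pastry cutter, a thin steel ring 48 mm across and 30 mm tall, standing on the stand's tool shelf; a bystander; origin at the centre of its underside
- scraper: dough scraper with a white handle, 100 mm long, lying on the stand's tool shelf; a bystander; origin at the middle of its underside
- bowl: steel mixing bowl, 170 mm across, on the bench beside the stand; a bystander; origin under its centre
- jar: glass jar with a steel lid, 76 mm across and 110 mm tall; a bystander; origin under its centre
- loaf_tin: empty dark loaf tin 220 x 100 x 70 mm; a bystander; origin under its centre
- weight_block: wooden block 120 x 70 x 45 mm on the bench; a bystander; origin under its centre
- cup: white plastic cup, 72 mm across and 80 mm tall; a bystander; origin under its centre

How it is judged:
On the way:
1. the top plate is pushed against the end stop (contact of more than 1 N) (contact force between plate_top and end_stop above 1 N), for 0.1 s.
At the end, for the whole second after the job is handed in: The top plate lies flat on the loading ledge (tilt under 0.03 rad, at ledge height within 2 mm), at rest, its leading edge within 3 mm of the end stop, square to the stand within 0.05 rad and centred across the ledge within 10 mm; the middle and bottom plates are within 6 mm of where they started (y of lead_edge in the frame of end_stop above -0.003 m and x of plate_top_center in the frame of stand between -0.01 and 0.01 m and z of plate_top_center in the frame of stand between 0.029 and 0.033 m and angle between the y axis of plate_top_center and the y axis of stand, either way round below 0.05 rad and angle between plate_top_center's own z axis and vertical below 0.03 rad and linear speed of plate_top below 0.01 m/s and distance of each of plate_middle_center, plate_bottom_center from where it was at the start of the episode below 0.006 m); the robot touches nothing.
It fails at once if the fingers load the top plate with more than 25 N (contact force between the fingers and plate_top above 25 N).
It fails at once if the top plate is lifted (more than 12 mm above its place on the stack) or tipped by more than 0.15 rad (z of plate_top_center in the frame of stand above 0.045 m or angle between plate_top_center's own z axis and vertical above 0.15 rad).
It fails at once if the middle or bottom plate is shifted by more than 10 mm (distance of any of plate_middle_center, plate_bottom_center from where it was at the start of the episode above 0.01 m).
It fails at once if a bystander is moved by more than 20 mm (distance of any of cutter, scraper, bowl, jar, loaf_tin, weight_block, cup from where it was at the start of the episode above 0.02 m).
It also fails if it takes over 64 s, if anything falls off the work surface, if the arm or the gripper's body presses on something with over 40 N, if the wrist force passes 120 N, or if a joint passes its speed limit or range.

## Working session

There is one attempt and no reset: what is moved stays moved. The work goes in short steps, Python scripts to look and compute and a tool call to move; the robot and the scene stay as the last step left them, time stands still between calls to the robot, and variables do not carry over. Pictures are saved under pics/ and viewed, about 8 in all and at most 12, crops included, and the job is handed in when it is done.

Besides the shell and the picture viewer there is one more tool, called after "Call:" as name(argument=value, ...) on one line, values as JSON. move_arm: Moves the arm, as the interface text tells. Its arguments: {"type":"object","properties":{"motion":{"type":"array"}},"required":["motion"]}

```bash
mkdir -p pics; ls
python3 - <<'E'
from bench import robot
import cv2,numpy as np
s=robot.sense();print({k:np.round(v,3).tolist() for k,v in s.items()})
for n in("scene","top"):
    c=robot.get_calibration(n);print(n,c)
    im=robot.get_image(n);cv2.imwrite(f"pics/{n}0.png",im[:,:,::-1])
print(robot.get_calibration("wrist"))
E
```

```text
pics
{'t': 0.0, 'joint_positions': [-1.185, 0.322, -0.07, 1.452, 0.023, 1.371, -0.057], 'dq': [-0.002, -0.0, 0.0, -0.001, 0.001, -0.001, -0.0], 'joint_efforts': [0.0, -49.128, -0.404, -31.252, -0.064, 0.044, 0.0], 'eef_pos': [0.236, 0.605, 0.404], 'ee_rot': [-0.581, -3.087, 0.003], 'ft_force': [0.477, -0.147, 0.213], 'moment': [-0.013, 0.048, -0.011], 'finger_gap': 1.003}
scene {'camera_matrix': array([[438.12846537,   0.        , 254.45666461],
       [  0.        , 438.12846537, 179.92795091],
       [  0.        ,   0.        ,   1.        ]]), 'position': array([ 1.17288743, -0.54671401,  0.99575551]), 'orientation': array([0.67555036, 0.29080458, 0.82457757])}
top {'camera_matrix': array([[355.48987475,   0.        , 255.16790894],
       [  0.        , 355.48987475, 195.19900933],
       [  0.        ,   0.        ,   1.        ]]), 'position': array([ 4.35976068e-01, -7.96534274e-04,  1.11255655e+00]), 'orientation': array([ 0.12441921, -0.09410151, -1.55527615])}
{'camera_matrix': array([[297.31863964,   0.        , 261.4009136 ],
       [  0.        , 297.31863964, 188.42613844],
       [  0.        ,   0.        ,   1.        ]]), 'position': array([0.17464168, 0.63048289, 0.38311665]), 'orientation': array([-0.21894501, -0.14707895,  1.19282246])}
```

```bash
python3 -c "
import cv2,numpy as np
for n in ('scene','top'):
    cv2.imwrite(f'pics/{n}0b.png',cv2.resize(cv2.imread(f'pics/{n}0.png'),(800,600),interpolation=cv2.INTER_CUBIC))"
```

```text
(no output)
```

View pics/top0b.png

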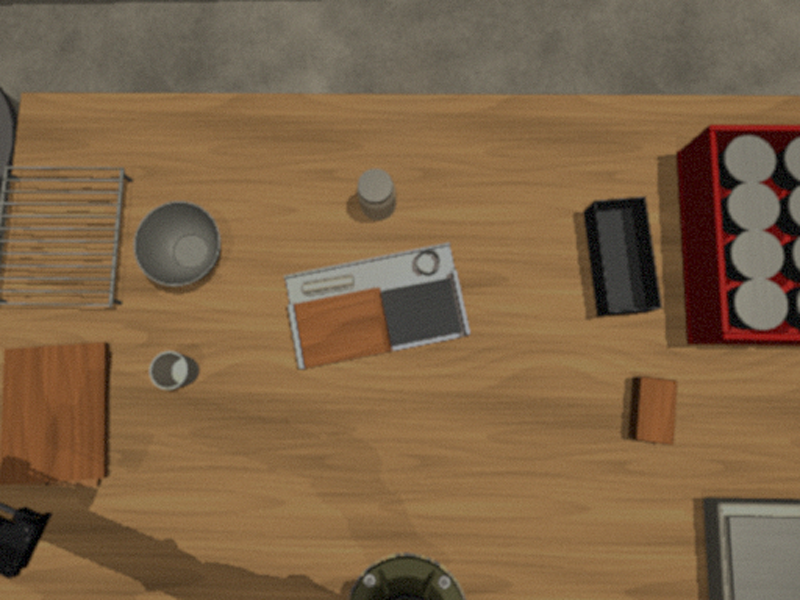

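View pics/scene0b.png

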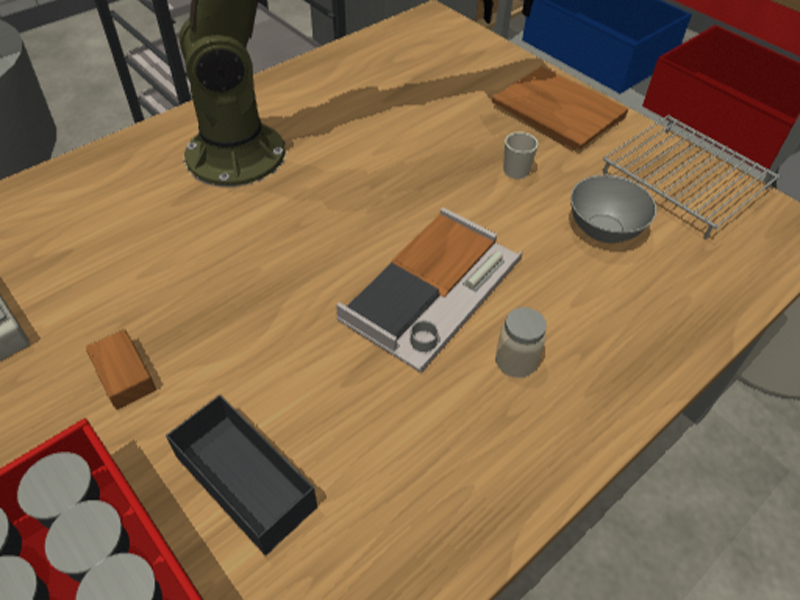

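The top view shows the dark plate around (425,312), the ledge around (342,328), the cutter at (427,262) and the scraper at (328,285). The stand is turned slightly, and slide +y points left in the picture, which is world +y.

```bash
cat > h.py <<'E'
import numpy as np,cv2
from scipy.spatial.transform import Rotation as R
def ray(c,u,v,fish=False):
    K=c["camera_matrix"];x=(u-K[0,2])/K[0,0];y=(v-K[1,2])/K[1,1]
    if fish:
        r=np.hypot(x,y);d=np.array([x/r*np.sin(r),-y/r*np.sin(r),-np.cos(r)]) if r>0 else np.array([0,0,-1.])
    else: d=np.array([x,-y,-1.])
    return np.array(c["position"]),R.from_rotvec(c["orientation"]).apply(d)
def onz(c,uv,z,fish=False):
    o=[]
    for u,v in np.asarray(uv,float).reshape(-1,2):
        p,d=ray(c,u,v,fish);o.append(p+d*(z-p[2])/d[2])
    return np.array(o)
def tri(rays):
    A=0;b=0
    for p,d in rays:
        d=d/np.linalg.norm(d);M=np.eye(3)-np.outer(d,d);A=A+M;b=b+M@p
    return np.linalg.solve(A,b)
def proj(c,P,fish=False):
    q=R.from_rotvec(c["orientation"]).inv().apply(np.asarray(P,float).reshape(-1,3)-c["position"])
    x,y,z=q[:,0],-q[:,1],-q[:,2];K=c["camera_matrix"]
    r=np.hypot(x,y);s=np.arctan2(r,z)/np.maximum(r,1e-12) if fish else 1/z
    return np.c_[K[0,2]+K[0,0]*x*s,K[1,2]+K[1,1]*y*s]
def quad(mask,near):
    cs,_=cv2.findContours(mask.astype(np.uint8),cv2.RETR_EXTERNAL,cv2.CHAIN_APPROX_NONE)
    c=min((c for c in cs if cv2.contourArea(c)>300),key=lambda c:np.hypot(*(np.mean(c[:,0],0)-near)))
    return c
E
python3 - <<'E'
from bench import robot
from h import *
k=512/800
for n,pp,pl in(("top",(425,312),(342,328)),("scene",(392,300),(443,255))):
    c=robot.get_calibration(n);im=cv2.imread(f"pics/{n}0.png");hsv=cv2.cvtColor(im,cv2.COLOR_BGR2HSV)
    pt=lambda p:hsv[int(p[1]*k),int(p[0]*k)]
    print(n,pt(pp),pt(pl))
    for nm,p,z,m in(("plate",pp,.039,(hsv[...,2]<85)&(hsv[...,1]<70)),
                  ("ledge",pl,.031,(np.abs(hsv[...,0].astype(int)-int(pt(pl)[0]))<4)&(hsv[...,1]>135)&(hsv[...,2]<pt(pl)[2]+20.))):
        ct=quad(m,np.array(p)*k);r=cv2.minAreaRect(ct)
        hull=cv2.convexHull(ct);ap=cv2.approxPolyDP(hull,4,True)[:,0]
        W=onz(c,ap,z)
        print(nm,cv2.contourArea(ct),ap.tolist(),W.round(3).tolist())
        if n=='top':
            q=onz(c,ct[:,0],z)[:,:2].astype(np.float32);print(cv2.minAreaRect(q*1000))
E
```

```text
top [15  8 68] [ 14 171 125]
plate 1512.5 [[296, 209], [251, 220], [244, 187], [289, 176]] [[0.546, -0.103, 0.039], [0.511, 0.033, 0.039], [0.611, 0.056, 0.039], [0.647, -0.082, 0.039]]
((577.6239013671875, -23.985008239746094), (111.32208251953125, 143.6775360107422), 12.221134185791016)
ledge 2196.5 [[241, 185], [251, 228], [196, 235], [189, 195]] [[0.619, 0.065, 0.031], [0.487, 0.032, 0.031], [0.464, 0.199, 0.031], [0.586, 0.225, 0.031]]
((537.3666381835938, 128.03298950195312), (138.29653930664062, 174.34864807128906), 11.97467041015625)
scene [75  8 66] [ 14 164 137]
plate 1406.0 [[250, 169], [280, 186], [254, 216], [223, 196]] [[0.517, 0.026, 0.039], [0.622, 0.048, 0.039], [0.654, -0.078, 0.039], [0.545, -0.098, 0.039]]
ledge 1031.0 [[306, 150], [279, 183], [251, 167], [281, 137]] [[0.562, 0.215, 0.031], [0.607, 0.059, 0.031], [0.507, 0.038, 0.031], [0.47, 0.196, 0.031]]
```

```bash
cat >> h.py <<'E'
def plan(s,tx,ty,tz,yaw_ty,n):
    "rows to bring TCP to (tx,ty,tz), tool y axis at world angle yaw_ty, pointing down"
    Rm=R.from_rotvec(s["ee_rot"]);p=np.array(s["eef_pos"])
    g=np.deg2rad(yaw_ty);Y=np.array([np.cos(g),np.sin(g),0]);Z=np.array([0,0,-1.]);G=R.from_matrix(np.c_[np.cross(Y,Z),Y,Z])
    w=(Rm.inv()*G).as_rotvec()/n;d=(np.array([tx,ty,tz])-p)/n
    for i in range(n):
        print(np.round(Rm.inv().apply(d)*1000,1).tolist(),w.round(4).tolist());Rm=Rm*R.from_rotvec(w)
E
python3 - <<'E'
from bench import robot
from h import *
plan(robot.sense(),.56,.03,.40,12.2,15)
c=robot.get_calibration("top");print(onz(c,[(241,121)],.11))
E
```

```text
[-34.1, -27.9, 0.3] [-0.0001, 0.0001, 0.0657]
[-35.8, -25.6, 0.3] [-0.0001, 0.0001, 0.0657]
[-37.4, -23.2, 0.3] [-0.0001, 0.0001, 0.0657]
[-38.9, -20.7, 0.3] [-0.0001, 0.0001, 0.0657]
[-40.1, -18.1, 0.3] [-0.0001, 0.0001, 0.0657]
[-41.2, -15.4, 0.3] [-0.0001, 0.0001, 0.0657]
[-42.2, -12.7, 0.3] [-0.0001, 0.0001, 0.0657]
[-42.9, -9.9, 0.3] [-0.0001, 0.0001, 0.0657]
[-43.5, -7.0, 0.3] [-0.0001, 0.0001, 0.0657]
[-43.8, -4.2, 0.3] [-0.0001, 0.0001, 0.0657]
[-44.0, -1.3, 0.3] [-0.0001, 0.0001, 0.0657]
[-44.0, 1.6, 0.3] [-0.0001, 0.0001, 0.0657]
[-43.8, 4.5, 0.3] [-0.0001, 0.0001, 0.0657]
[-43.4, 7.4, 0.3] [-0.0001, 0.0001, 0.0657]
[-42.8, 10.2, 0.3] [-0.0001, 0.0001, 0.0657]
[[0.79604518 0.064305   0.11      ]]
```

Call:
move_arm(motion=[[-34,-28,0,0,0,0.066,0],[-36,-26,0,0,0,0.066,0],[-37,-23,0,0,0,0.066,0],[-39,-21,0,0,0,0.066,0],[-40,-18,0,0,0,0.066,0]])

```text
t: 0.72
eef_pos: [0.3441, 0.4118, 0.4044]
ee_rot: [-1.083, -2.949, 0.001]
ft_force: [0.8, -0.0, -0.1]
finger_gap: 0.543
```

Call:
move_arm(motion=[[-41,-15,0,0,0,0.066,0],[-42,-13,0,0,0,0.066,0],[-43,-10,0,0,0,0.066,0],[-43,-7,0,0,0,0.066,0],[-44,-4,0,0,0,0.066,0]])

```text
t: 1.35
eef_pos: [0.4512, 0.2205, 0.4045]
ee_rot: [-1.552, -2.731, 0.0]
ft_force: [-0.1, 0.5, 0.8]
finger_gap: 0.504
```

Call:
move_arm(motion=[[-44,-1,0,0,0,0.066,0],[-44,2,0,0,0,0.066,0],[-44,4,0,0,0,0.066,0],[-43,7,0,0,0,0.066,0],[-43,10,0,0,0,0.066,0]])

```text
t: 1.98
eef_pos: [0.5581, 0.0285, 0.4045]
ee_rot: [-1.98, -2.439, 0.0]
ft_force: [-0.1, 0.8, 0.5]
finger_gap: 0.498
```

Run:
```python
from bench import robot
from h import *
s=robot.sense();print(s["t"],s["eef_pos"],s["ee_rot"],s["ft_force"],s["finger_gap"])
c=robot.get_calibration("wrist");im=robot.get_image("wrist")
import pickle;pickle.dump((s,c),open("w1.pkl","wb"))
cv2.imwrite("pics/w1.png",im[:,:,::-1]);cv2.imwrite("pics/w1b.png",cv2.resize(im[:,:,::-1],(800,600),interpolation=cv2.INTER_CUBIC))
```

```text
1.975 [0.55811392 0.0284874  0.40445268] [-1.97958452e+00 -2.43889231e+00  1.75077580e-04] [-0.07366071  0.79085545  0.54134202] 0.49804014629251214
```

View pics/w1b.png

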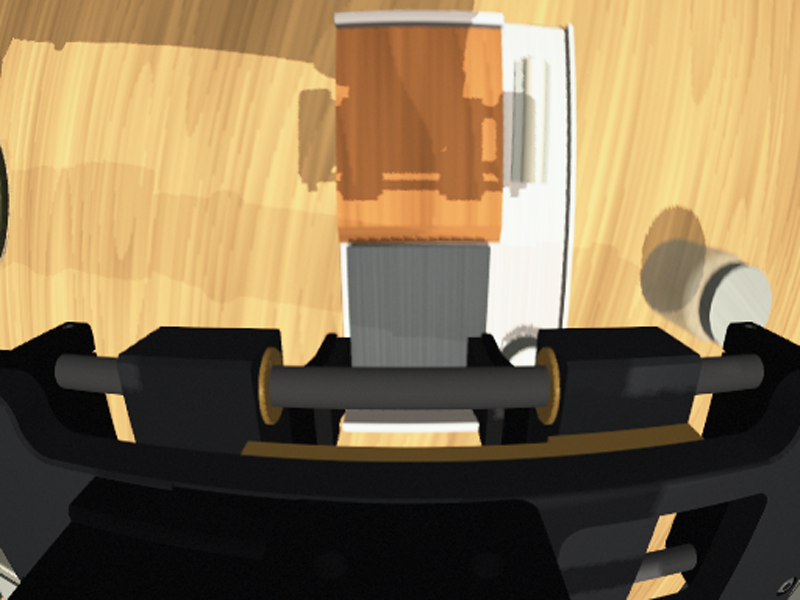

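The wrist view shows the plate's leading corners at about (348,246) and (490,246). The ledge corners are about (340,240), (501,240), (336,25) and (502,25), with the end stop above.

Run:
```python
from h import *
import pickle
s,c=pickle.load(open("w1.pkl","rb"))
im=cv2.imread("pics/w1.png");k=.64
hsv=cv2.cvtColor(im,cv2.COLOR_BGR2HSV).astype(int)
g=cv2.cvtColor(im,cv2.COLOR_BGR2GRAY).astype(float)
def edge_h(u,v0,v1): # strongest vertical-gradient row
    col=g[v0:v1,u-1:u+2].mean(1);d=np.abs(np.diff(col));return v0+d.argmax()+.5+.5*0
# stand-frame axes from tool
Rm=R.from_rotvec(s["ee_rot"]).as_matrix();Y=Rm[:,1]
print("tool y angle",np.degrees(np.arctan2(Y[1],Y[0])))
for z in(.031,.034):
    print("z",z)
    # ledge side edges: saturation mask along rows
    L=[];Rr=[]
    for v in(40,50,100,130,145):
        sat=(hsv[v,:,0]<17)&(hsv[v,:,1]>150)
        u=215+0
        row=np.abs(np.diff(g[v,205:228]));l=205+row.argmax()+.5
        row=np.abs(np.diff(g[v,308:330]));r=308+row.argmax()+.5
        L.append((l,v));Rr.append((r,v))
    PL=onz(c,L,z,True);PR=onz(c,Rr,z,True)
    print(L,Rr,np.linalg.norm((PR-PL)[:,:2],axis=1).round(4))
    for P in(PL,PR):
        print("side dir",np.degrees(np.arctan2(-(P[-1]-P[0])[0],(P[-1]-P[0])[1])).round(2),P.round(4)[:,:2].tolist())
# stop
us=[230,250,270,290,305]
st=[(u,edge_h(u,10,24)) for u in us]
top=[(u,edge_h(u,4,12)) for u in us]
pe=[(u,edge_h(u,150,162)) for u in us]
print("stop",st,top,"\nplate",pe)
print("stopface@.031",onz(c,st,.031,True).round(4)[:,:2].tolist());print("@.043",onz(c,st,.043,True).round(4)[:,:2].tolist())
print("lead@.039",onz(c,pe,.039,True).round(4)[:,:2].tolist())
pl=[];pr=[]
for v in(165,175,185,195,205):
    d=np.abs(np.diff(g[v,217:232]));pl.append((217+d.argmax()+.5,v))
    d=np.abs(np.diff(g[v,300:320]));pr.append((300+d.argmax()+.5,v))
A=onz(c,pl,.039,True);B=onz(c,pr,.039,True);print("plate sides",pl,pr,A.round(4)[:,:2].tolist(),B.round(4)[:,:2].tolist(),np.linalg.norm((A-B)[:,:2],axis=1).round(4))
```

```text
tool y angle 11.869349398612488
z 0.031
[(np.float64(214.5), 40), (np.float64(214.5), 50), (np.float64(214.5), 100), (np.float64(215.5), 130), (np.float64(215.5), 145)] [(np.float64(320.5), 40), (np.float64(320.5), 50), (np.float64(321.5), 100), (np.float64(320.5), 130), (np.float64(320.5), 145)] [0.1259 0.1256 0.1266 0.1253 0.1262]
side dir -167.88 [[0.4716, 0.1732], [0.4744, 0.1609], [0.487, 0.1011], [0.4951, 0.0661], [0.4985, 0.0483]]
side dir -167.77 [[0.5947, 0.1999], [0.5971, 0.1875], [0.6108, 0.1277], [0.6177, 0.0922], [0.6219, 0.0746]]
z 0.034
[(np.float64(214.5), 40), (np.float64(214.5), 50), (np.float64(214.5), 100), (np.float64(215.5), 130), (np.float64(215.5), 145)] [(np.float64(320.5), 40), (np.float64(320.5), 50), (np.float64(321.5), 100), (np.float64(320.5), 130), (np.float64(320.5), 145)] [0.1248 0.1245 0.1256 0.1242 0.1251]
side dir -167.88 [[0.4723, 0.1725], [0.475, 0.1603], [0.4875, 0.101], [0.4955, 0.0663], [0.4989, 0.0487]]
side dir -167.77 [[0.5943, 0.1991], [0.5967, 0.1867], [0.6103, 0.1274], [0.617, 0.0922], [0.6212, 0.0747]]
stop [(230, np.float64(14.5)), (25
[... 449 characters left out ...]
 0.2277]]
@.043 [[0.4849, 0.2047], [0.5073, 0.2101], [0.5298, 0.2147], [0.5525, 0.2188], [0.5694, 0.2232]]
lead@.039 [[0.5178, 0.0452], [0.5408, 0.0498], [0.5638, 0.0535], [0.5865, 0.0596], [0.6041, 0.0622]]
plate sides [(np.float64(221.5), 165), (np.float64(221.5), 175), (np.float64(222.5), 185), (np.float64(222.5), 195), (np.float64(223.5), 205)] [(np.float64(313.5), 165), (np.float64(312.5), 175), (np.float64(311.5), 185), (np.float64(311.5), 195), (np.float64(310.5), 205)] [[0.5109, 0.0274], [0.513, 0.0155], [0.5164, 0.0036], [0.5185, -0.0086], [0.5219, -0.0209]] [[0.6175, 0.0499], [0.6193, 0.0379], [0.6211, 0.0257], [0.6242, 0.0136], [0.6261, 0.001]] [0.109  0.1086 0.107  0.108  0.1065]
```

Call:
move_arm(motion=[[-11,1.6,34,0,0,-0.005,0],[-11,1.6,34,0,0,0,0],[-11,1.6,34,0,0,0,0],[-11,1.6,34,0,0,0,0],[-11,1.6,34,0,0,0,0]])

```text
t: 2.65
eef_pos: [0.577, -0.0224, 0.2334]
ee_rot: [-1.971, -2.446, 0.0]
ft_force: [0.7, 0.6, -0.1]
finger_gap: 0.505
```

Call:
move_arm(motion=[[0,0,0,0,0,0,0],[0,0,1,0,0,0,0],[0,0,1,0,0,0,0],[0,0,1,0,0,0,0],[0,0,0,0,0,0,0]])

```text
t: 3.28
eef_pos: [0.5774, -0.0222, 0.2323]
ee_rot: [1.971, 2.446, 0.001]
ft_force: [0.8, 0.5, -0.0]
finger_gap: 0.501
```

Call:
move_arm(motion=[[0,0,1.5,0,0,0,0],[0,0,1.5,0,0,0,0],[0,0,1,0,0,0,0],[0,0,1,0,0,0,0],[0,0,0,0,0,0,0]])

```text
t: 3.9
eef_pos: [0.5772, -0.0224, 0.2266]
ee_rot: [-1.971, -2.446, 0.0]
ft_force: [-0.2, 0.2, -0.1]
finger_gap: 0.499
```

Call:
move_arm(motion=[[0,0,0.7,0,0,0,0],[0,0,0.7,0,0,0,0],[0,0,0.6,0,0,0,0],[0,0,0,0,0,0,0],[0,0,0,0,0,0,0]])

```text
t: 4.53
eef_pos: [0.5773, -0.0224, 0.2248]
ee_rot: [1.971, 2.446, 0.0]
ft_force: [-1.5, -0.3, -0.0]
finger_gap: 0.503
```

Now 0.5 mm steps.

Call:
move_arm(motion=[[0,0,0.5,0,0,0,0],[0,0,0.5,0,0,0,0],[0,0,0,0,0,0,0],[0,0,0,0,0,0,0],[0,0,0,0,0,0,0]])

```text
t: 5.15
eef_pos: [0.5772, -0.0224, 0.2238]
ee_rot: [1.971, 2.446, 0.0]
ft_force: [0.2, -0.2, 0.4]
finger_gap: 0.501
```

Call:
move_arm(motion=[[0,0,0.5,0,0,0,0],[0,0,0.5,0,0,0,0],[0,0,0,0,0,0,0],[0,0,0,0,0,0,0],[0,0,0,0,0,0,0]])

```text
t: 5.78
eef_pos: [0.5773, -0.0223, 0.2228]
ee_rot: [1.971, 2.446, 0.0]
ft_force: [-0.5, 0.1, 0.8]
finger_gap: 0.503
```

Call:
move_arm(motion=[[0,0,0.5,0,0,0,0],[0,0,0.2,0,0,0,0],[0,0,0,0,0,0,0],[0,0,0,0,0,0,0],[0,0,0,0,0,0,0]])

```text
t: 6.4
eef_pos: [0.5772, -0.0224, 0.2221]
ee_rot: [1.971, 2.446, 0.0]
ft_force: [0.7, -0.0, -0.1]
finger_gap: 0.5
```

Call:
move_arm(motion=[[0,0,0.5,0,0,0,0],[0,0,0.2,0,0,0,0],[0,0,0,0,0,0,0],[0,0,0,0,0,0,0],[0,0,0,0,0,0,0]])

```text
t: 7.02
eef_pos: [0.5772, -0.0224, 0.2214]
ee_rot: [1.971, 2.446, 0.0]
ft_force: [-0.5, 0.4, 0.3]
finger_gap: 0.499
```

Call:
move_arm(motion=[[0,0,0.5,0,0,0,0],[0,0,0,0,0,0,0],[0,0,0,0,0,0,0],[0,0,0,0,0,0,0],[0,0,0,0,0,0,0]])

```text
t: 7.65
eef_pos: [0.5772, -0.0224, 0.2209]
ee_rot: [1.971, 2.446, 0.0]
ft_force: [0.2, 0.3, -0.5]
finger_gap: 0.501
```

Call:
move_arm(motion=[[0,0,0.5,0,0,0,0],[0,0,0,0,0,0,0],[0,0,0,0,0,0,0],[0,0,0,0,0,0,0],[0,0,0,0,0,0,0]])

```text
t: 8.28
eef_pos: [0.5772, -0.0224, 0.2204]
ee_rot: [1.971, 2.446, 0.0]
ft_force: [-0.7, -0.9, 0.5]
finger_gap: 0.505
```

Call:
move_arm(motion=[[0,0,0.5,0,0,0,0],[0,0,0,0,0,0,0],[0,0,0,0,0,0,0],[0,0,0,0,0,0,0],[0,0,0,0,0,0,0]])

```text
t: 8.9
eef_pos: [0.5773, -0.0224, 0.2199]
ee_rot: [1.971, 2.446, 0.0]
ft_force: [0.1, 0.2, -0.1]
finger_gap: 0.499
```

Call:
move_arm(motion=[[0,0,0.5,0,0,0,0],[0,0,0,0,0,0,0],[0,0,0,0,0,0,0],[0,0,0,0,0,0,0],[0,0,0,0,0,0,0]])

```text
t: 9.52
eef_pos: [0.5773, -0.0224, 0.2194]
ee_rot: [1.971, 2.446, 0.0]
ft_force: [0.1, -0.5, -0.2]
finger_gap: 0.502
```

Call:
move_arm(motion=[[0,0,0.5,0,0,0,0],[0,0,0,0,0,0,0],[0,0,0,0,0,0,0],[0,0,0,0,0,0,0],[0,0,0,0,0,0,0]])

```text
t: 10.15
eef_pos: [0.5772, -0.0224, 0.2189]
ee_rot: [1.971, 2.446, 0.0]
ft_force: [-1.1, 0.5, -0.3]
finger_gap: 0.499
```

Call:
move_arm(motion=[[0,0,0.5,0,0,0,0],[0,0,0,0,0,0,0],[0,0,0,0,0,0,0],[0,0,0,0,0,0,0],[0,0,0,0,0,0,0]])

```text
t: 10.78
eef_pos: [0.5772, -0.0224, 0.2184]
ee_rot: [1.971, 2.446, 0.0]
ft_force: [0.4, -0.2, 0.2]
finger_gap: 0.502
```

Call:
move_arm(motion=[[0,0,0.5,0,0,0,0],[0,0,0,0,0,0,0],[0,0,0,0,0,0,0],[0,0,0,0,0,0,0],[0,0,0,0,0,0,0]])

```text
t: 11.4
eef_pos: [0.5773, -0.0224, 0.2179]
ee_rot: [1.971, 2.446, 0.0]
ft_force: [-0.5, -0.2, -0.5]
finger_gap: 0.498
```

Call:
move_arm(motion=[[0,0,0.5,0,0,0,0],[0,0,0,0,0,0,0],[0,0,0,0,0,0,0],[0,0,0,0,0,0,0],[0,0,0,0,0,0,0]])

```text
t: 12.02
eef_pos: [0.5772, -0.0224, 0.2174]
ee_rot: [1.972, 2.446, 0.0]
ft_force: [0.1, 0.7, -0.1]
finger_gap: 0.5
```

Run:
```python
from bench import robot
import cv2
print(robot.nose_length)
im=robot.get_image("wrist")[:,:,::-1];cv2.imwrite("pics/w2.png",cv2.resize(im[100:300,170:360],None,fx=3,fy=3,interpolation=cv2.INTER_CUBIC))
```

```text
0.1822
```

View pics/w2.png

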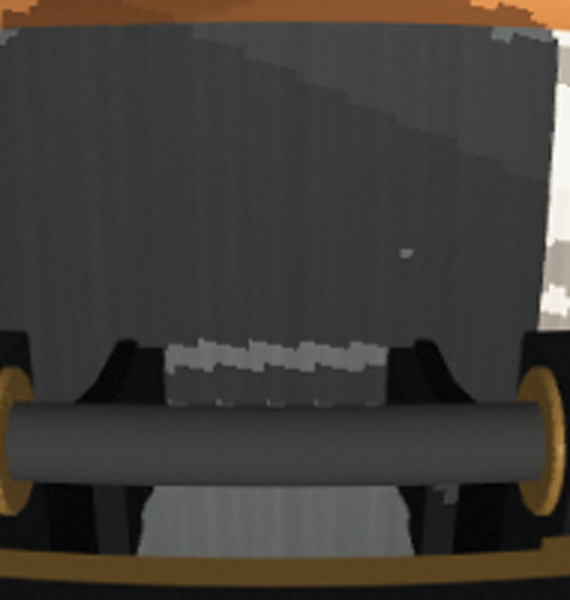

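Call:
move_arm(motion=[[0,0,0.5,0,0,0,0],[0,0,0,0,0,0,0],[0,0,0,0,0,0,0],[0,0,0,0,0,0,0],[0,0,0,0,0,0,0]])

```text
t: 12.7
eef_pos: [0.5772, -0.0224, 0.2169]
ee_rot: [1.971, 2.446, 0.0]
ft_force: [0.2, 0.0, -0.7]
finger_gap: 0.499
```

Call:
move_arm(motion=[[0,0,0.5,0,0,0,0],[0,0,0,0,0,0,0],[0,0,0,0,0,0,0],[0,0,0,0,0,0,0],[0,0,0,0,0,0,0]])

```text
t: 13.32
eef_pos: [0.5772, -0.0224, 0.2164]
ee_rot: [1.971, 2.446, 0.0]
ft_force: [-0.1, -0.8, 0.3]
finger_gap: 0.5
```

The close view shows both fingers over the plate, centred across it, with nothing touching yet. I'll keep creeping down.

Call:
move_arm(motion=[[0,0,0.5,0,0,0,0],[0,0,0,0,0,0,0],[0,0,0,0,0,0,0],[0,0,0,0,0,0,0],[0,0,0,0,0,0,0]])

```text
t: 13.95
eef_pos: [0.5772, -0.0224, 0.2159]
ee_rot: [1.971, 2.446, 0.0]
ft_force: [-0.7, 0.0, 0.1]
finger_gap: 0.499
```

Call:
move_arm(motion=[[0,0,0.5,0,0,0,0],[0,0,0,0,0,0,0],[0,0,0,0,0,0,0],[0,0,0,0,0,0,0],[0,0,0,0,0,0,0]])

```text
t: 14.58
eef_pos: [0.5773, -0.0224, 0.2154]
ee_rot: [1.971, 2.446, 0.0]
ft_force: [-0.4, -0.3, -0.1]
finger_gap: 0.503
```

Call:
move_arm(motion=[[0,0,0.5,0,0,0,0],[0,0,0,0,0,0,0],[0,0,0,0,0,0,0],[0,0,0,0,0,0,0],[0,0,0,0,0,0,0]])

```text
t: 15.2
eef_pos: [0.5772, -0.0224, 0.2149]
ee_rot: [1.971, 2.446, 0.0]
ft_force: [-0.4, 0.6, -0.1]
finger_gap: 0.499
```

Call:
move_arm(motion=[[0,0,0.4,0,0,0,0],[0,0,0.3,0,0,0,0],[0,0,0,0,0,0,0],[0,0,0,0,0,0,0],[0,0,0,0,0,0,0]])

```text
t: 15.82
eef_pos: [0.5773, -0.0224, 0.2142]
ee_rot: [1.971, 2.446, 0.0]
ft_force: [0.1, -0.4, 0.6]
finger_gap: 0.499
```

Call:
move_arm(motion=[[0,0,0.4,0,0,0,0],[0,0,0.3,0,0,0,0],[0,0,0,0,0,0,0],[0,0,0,0,0,0,0],[0,0,0,0,0,0,0]])

```text
t: 16.45
eef_pos: [0.5773, -0.0224, 0.2135]
ee_rot: [1.971, 2.446, 0.0]
ft_force: [-0.3, 0.3, 0.3]
finger_gap: 0.504
```

Call:
move_arm(motion=[[0,0,0.4,0,0,0,0],[0,0,0.3,0,0,0,0],[0,0,0,0,0,0,0],[0,0,0,0,0,0,0],[0,0,0,0,0,0,0]])

```text
t: 17.08
eef_pos: [0.5773, -0.0225, 0.2135]
ee_rot: [-1.971, -2.446, -0.001]
ft_force: [-2.4, 0.0, 6.5]
finger_gap: 0.503
```

Call:
move_arm(motion=[[0,0,0.4,0,0,0,0],[0,0,0.3,0,0,0,0],[0,0,0,0,0,0,0],[0,0,0,0,0,0,0],[0,0,0,0,0,0,0]])

```text
t: 17.7
eef_pos: [0.5773, -0.0225, 0.2134]
ee_rot: [-1.971, -2.446, -0.001]
ft_force: [-5.2, -0.2, 10.1]
finger_gap: 0.497
```

Call:
move_arm(motion=[[0,0,0.4,0,0,0,0],[0,0,0.3,0,0,0,0],[0,0,0,0,0,0,0],[0,0,0,0,0,0,0],[0,0,0,0,0,0,0]])

```text
t: 18.32
eef_pos: [0.5773, -0.0226, 0.2134]
ee_rot: [-1.971, -2.445, -0.001]
ft_force: [-5.9, 0.8, 15.3]
finger_gap: 0.498
```

Call:
move_arm(motion=[[0,0,-0.7,0,0,0,0],[1,0,0,0,0,0,0],[3,0,0,0,0,0,0],[4,0,0,0,0,0,0],[4,0,0,0,0,0,0]])

```text
t: 18.95
eef_pos: [0.5757, -0.0123, 0.2135]
ee_rot: [1.97, 2.442, 0.001]
ft_force: [0.8, -3.3, 5.6]
finger_gap: 0.502
```

Run:
```python
from bench import robot
import cv2
s=robot.sense();print(s["eef_pos"],s["ft_force"])
im=robot.get_image("wrist")[:,:,::-1];cv2.imwrite("pics/w3r.png",im);cv2.imwrite("pics/w3.png",cv2.resize(im[0:300,170:390],None,fx=2,fy=2,interpolation=cv2.INTER_CUBIC))
```

```text
[ 0.57572804 -0.01231356  0.2135024 ] [ 0.76930508 -3.27398447  5.62191252]
```

View pics/w3.png

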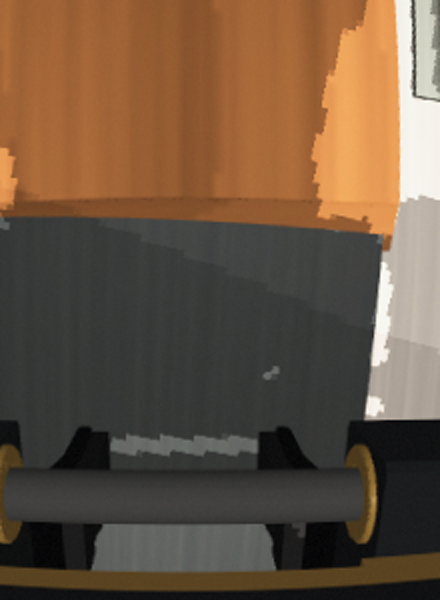

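The plate follows, but its leading edge runs from about (0,217) to (383,236) in the crop, which suggests a yaw. I'll measure that and check the moment for uneven finger loading.

```bash
cat >> h.py <<'E'
def measure(robot,fn,zt,lo=None,hi=None):
    s=robot.sense();c=robot.get_calibration("wrist");im=robot.get_image("wrist")[:,:,::-1];cv2.imwrite(fn,im)
    hsv=cv2.cvtColor(im,cv2.COLOR_BGR2HSV);m=(hsv[...,2]<110)&(hsv[...,1]<70)
    pts=[]
    for u in range(195,352,6):
        o=(hsv[:,u,1]>110)  # orange pixels; last orange row above the dark plate
        r=[v for v in range(15,200) if o[v] and not o[v+1:v+9].any() and m[v+2:v+9].all()]
        if r: pts.append((u,r[0]+.5))
    P=onz(c,pts,zt,True)[:,:2] if pts else np.zeros((0,2))
    if len(P)>4:
        vx,vy,x,y=cv2.fitLine(P.astype(np.float32),cv2.DIST_HUBER,0,1e-5,1e-5).ravel()
        if vx<0: vx,vy=-vx,-vy
        ey=np.array([-.2105,.9776])
        print("lead yaw deg",np.degrees(np.arctan2(vy,vx)).round(2),"n",len(P),"s med",np.median(P@ey).round(4),"pix",pts[0],pts[-1])
    print("eef",np.round(s["eef_pos"],4),"t",s["t"],"F",np.round(s["ft_force"],1),"M",np.round(s["moment"],2),"in tool",np.round(R.from_rotvec(s["ee_rot"]).inv().apply(s["moment"]),2))
    return im,c
E
python3 - <<'E'
from bench import robot
from h import *
im,c=measure(robot,"pics/w3c.png",.033)
hsv=cv2.cvtColor(im,cv2.COLOR_BGR2HSV);print(hsv[100:125:2,260].tolist())
E
```

```text
eef [ 0.5757 -0.0116  0.2135] t 19.0 F [ 0.3 -3.1  7. ] M [-0.82  0.14 -0.02] in tool [ 0.31 -0.77  0.01]
[[13, 169, 128], [12, 172, 129], [12, 169, 131], [12, 169, 131], [12, 172, 132], [16, 59, 82], [70, 11, 72], [60, 7, 72], [60, 11, 71], [60, 11, 72], [60, 11, 72], [50, 11, 72], [70, 11, 72]]
```

```bash
sed -i 's/m\[v+2:v+9\].all()/m[v+4:v+9].all()/' h.py
python3 - <<'E'
from h import *
import pickle
im=cv2.imread("pics/w3c.png");hsv=cv2.cvtColor(im,cv2.COLOR_BGR2HSV);m=(hsv[...,2]<110)&(hsv[...,1]<70)
o=hsv[:,260,1]>110;print(np.where(o)[0][-5:],np.where(m[:,260])[0][:8])
E
```

```text
[294 295 343 354 382] [110 111 112 113 114 115 116 117]
```

Call:
move_arm(motion=[[0,1,0,0.006,0,0,0],[0,0.8,0,0.004,0,0,0],[0,0,0,0,0,0,0],[0,0,0,0,0,0,0],[0,0,0,0,0,0,0]])

```text
t: 19.68
eef_pos: [0.5775, -0.0113, 0.2136]
ee_rot: [-1.971, -2.443, 0.01]
ft_force: [-0.6, -2.2, 7.1]
finger_gap: 0.503
```

Run:
```python
from bench import robot
from h import *
measure(robot,"pics/w4.png",.033)
```

```text
eef [ 0.5775 -0.0113  0.2136] t 19.675 F [-0.6 -2.2  7.1] M [-0.47  0.01 -0.09] in tool [ 0.11 -0.46  0.09]
```

Run:
```python
from bench import robot
from h import *
im=cv2.imread("pics/w4.png");hsv=cv2.cvtColor(im,cv2.COLOR_BGR2HSV)
c=robot.get_calibration("wrist");pts=[]
for u in range(200,356,8):
    col=hsv[60:135,u,1].astype(int);j=np.where(col>110)[0]
    if len(j): pts.append((u,60+j[-1]+1))
print(pts)
P=onz(c,pts,.033,True)[:,:2];f=np.polyfit(P[:,0],P[:,1],1);print(np.degrees(np.arctan(f[0])),np.abs(np.polyval(f,P[:,0])-P[:,1]).max(),np.median(P@[-.2105,.9776]))
```

```text
[(200, np.int64(108)), (208, np.int64(109)), (216, np.int64(109)), (224, np.int64(109)), (232, np.int64(109)), (240, np.int64(109)), (248, np.int64(110)), (256, np.int64(110)), (264, np.int64(111)), (272, np.int64(111)), (280, np.int64(111)), (288, np.int64(112)), (296, np.int64(112)), (304, np.int64(113)), (312, np.int64(114)), (320, np.int64(114)), (328, np.int64(115)), (336, np.int64(116)), (344, np.int64(116)), (352, np.int64(117))]
9.398066796019748 0.0002799406061114451 -0.06350855882875445
```

Call:
move_arm(motion=[[0,0,0.2,0,0,-0.016,0],[0,0,0,0,0,-0.016,0],[0,0,0,0,0,-0.016,0],[2,0,0,0,0,0,0],[4,0,0,0,0,0,0]])

```text
t: 20.35
eef_pos: [0.5763, -0.0065, 0.2136]
ee_rot: [-1.914, -2.49, 0.01]
ft_force: [-0.2, -3.7, 7.2]
finger_gap: 0.499
```

```bash
cat > m.py <<'E'
from bench import robot
from h import *
import sys
s=robot.sense();c=robot.get_calibration("wrist");im=robot.get_image("wrist")[:,:,::-1];cv2.imwrite("pics/"+sys.argv[1],im)
hsv=cv2.cvtColor(im,cv2.COLOR_BGR2HSV);pts=[]
for u in range(200,356,8):
    j=np.where(hsv[int(sys.argv[2]):135,u,1]>110)[0]
    if len(j): pts.append((u,int(sys.argv[2])+j[-1]+1))
ex,ey=np.array([.9776,.2105]),np.array([-.2105,.9776])
P=onz(c,pts,.032,True)[:,:2];f=np.polyfit(P[:,0],P[:,1],1)
print("yaw",np.degrees(np.arctan(f[0])).round(2),"fit",np.abs(np.polyval(f,P[:,0])-P[:,1]).max().round(4),"lead s",np.median(P@ey).round(4),[tuple(map(int,p)) for p in(pts[0],pts[-1])])
T=R.from_rotvec(s["ee_rot"]).inv();F=T.apply(s["ft_force"]);M=T.apply(s["moment"]);e=np.array(s["eef_pos"])
print("t",s["t"],"tool s",(e[:2]@ey).round(4),"x",(e[:2]@ex).round(4),"z",e[2].round(4),"F",F.round(1),"M",M.round(2),"ry",((M[0]+.18*F[1])/F[2]).round(4))
E
python3 m.py w5.png 60
```

```text
yaw 11.38 fit 0.0003 lead s -0.0588 [(200, 108), (352, 119)]
t 20.35 tool s -0.1276 x 0.562 z 0.2136 F [-3.5 -1.2 -7.2] M [-0.07 -0.82  0.1 ] ry 0.0405
```

Call:
move_arm(motion=[[2,-0.5,0.1,-0.004,0,-0.006,0],[4,0.2,0,0,0,0,0],[5,0.2,0,0,0,0,0],[5,0.3,0,0,0,0,0],[5,0.2,0,0,0,0,0]])

```text
t: 21.02
eef_pos: [0.5711, 0.0142, 0.2135]
ee_rot: [1.906, 2.496, -0.005]
ft_force: [0.8, -3.4, 6.8]
finger_gap: 0.501
```

```bash
python3 m.py w6.png 40
```

```text
yaw 16.03 fit 0.0092 lead s -0.0408 [(200, 122), (352, 135)]
t 21.025 tool s -0.1063 x 0.5613 z 0.2135 F [-3.6 -0.1 -6.8] M [-0.02 -0.89  0.07] ry 0.0068
```

```bash
python3 -c "
import cv2
im=cv2.imread('pics/w6.png');cv2.imwrite('pics/w6b.png',cv2.resize(im[0:260,170:390],None,fx=2,fy=2,interpolation=cv2.INTER_CUBIC))"
```

```text
(no output)
```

View pics/w6b.png

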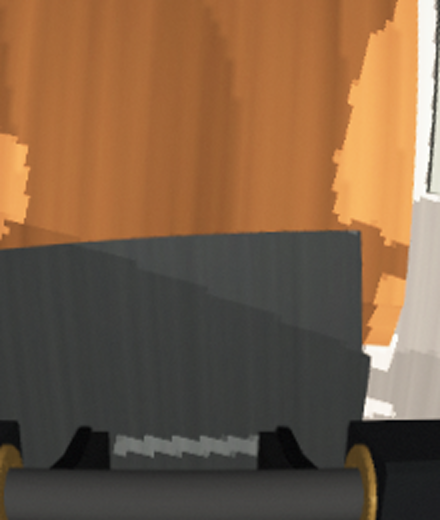

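The plate is now yawed the other way, left end at about y=248 and right end at about y=231 in the crop. The outlier columns past the plate spoiled the fit, so I'll refit without them.

```bash
sed -i 's/range(200,356,8)/range(int(sys.argv[3]),int(sys.argv[4]),6)/; s/:135,u/:140,u/' m.py
sed -i 's/^P=onz.*/P=onz(c,pts,.032,True)[:,:2]\nfor _ in range(3):\n    f=np.polyfit(P[:,0],P[:,1],1);r=np.abs(np.polyval(f,P[:,0])-P[:,1]);P=P[r<=max(.0012,np.quantile(r,.85))]\nf=np.polyfit(P[:,0],P[:,1],1)/' m.py
python3 m.py w7.png 40 175 345
```

```text
yaw 18.64 fit 0.0003 lead s -0.0404 [(175, 125), (343, 115)]
t 21.075 tool s -0.1055 x 0.5614 z 0.2135 F [-2.7 -0.9 -7.1] M [ 0.1  -0.76  0.06] ry 0.0088
```

Call:
move_arm(motion=[[0,0,0.2,0,0,0.03,0],[0,0,0,0,0,0.03,0],[0,0,0,0,0,0.03,0],[0,0,0,0,0,0.023,0],[0,0,0,0,0,0,0]])

```text
t: 21.75
eef_pos: [0.5709, 0.0169, 0.2134]
ee_rot: [-2.04, -2.386, 0.001]
ft_force: [-1.5, 1.8, 8.7]
finger_gap: 0.501
```

```bash
python3 m.py w8.png 40 195 345
```

```text
yaw 18.5 fit 0.0003 lead s -0.0399 [(195, 133), (339, 134)]
t 21.75 tool s -0.1037 x 0.5616 z 0.2134 F [ 2.  -1.2 -8.7] M [ 0.03  0.37 -0.11] ry 0.0224
```

Two-finger contact is hard to balance: the load sits mostly on one finger and the plate pivots about it. I'll switch to closed fingers pressing ahead of centre on the plate's midline. Towed that way the plate trails and straightens itself, and the stop will finish squaring it. First I'll lift, close and look.

Call:
move_arm(motion=[[0,0,-6,0,0,0,0],[0,0,-15,0,0,-0.02,-1],[0,0,-25,0,0,-0.02,-1],[0,0,-25,0,0,-0.015,-1],[0,0,-10,0,0,0,-1]])

```text
t: 22.42
eef_pos: [0.5707, 0.0156, 0.2946]
ee_rot: [-1.975, -2.441, 0.004]
ft_force: [-0.2, 0.6, 0.1]
finger_gap: 0.13
```

```bash
python3 m.py w9.png 60 175 345;python3 -c "
import cv2
im=cv2.imread('pics/w9.png');cv2.imwrite('pics/w9b.png',cv2.resize(im[0:270,160:400],None,fx=2.2,fy=2.2,interpolation=cv2.INTER_CUBIC))"
```

```text
yaw 18.64 fit 0.0004 lead s -0.0402 [(175, 140), (331, 140)]
t 22.425 tool s -0.1048 x 0.5612 z 0.2946 F [ 0.6 -0.1 -0.1] M [ 0.07 -0.1  -0.  ] ry -0.4879
```

View pics/w9b.png

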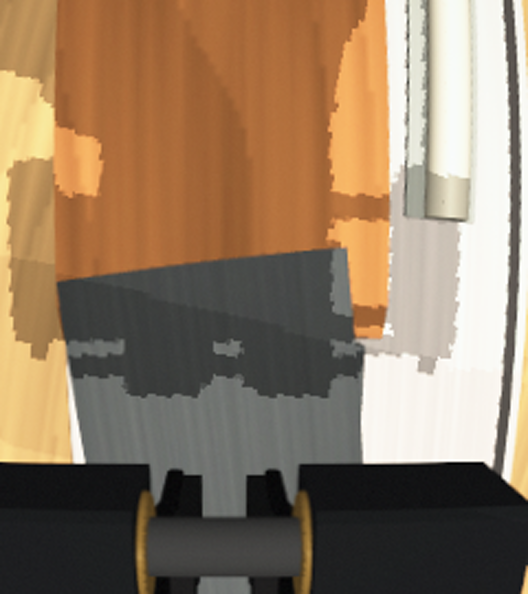

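Lead corners in the crop are (58,282) and (346,248); the plate is yawed about 6.5° and sits left of centre.

Run:
```python
from bench import robot
from h import *
c=robot.get_calibration("wrist");s=robot.sense();e=s["eef_pos"][:2]
ex,ey=np.array([.9776,.2105]),np.array([-.2105,.9776])
for z in(.031,.037):
    A,B=onz(c,[(186.4,128.2),(317.3,112.7)],z,True)[:,:2]
    w=(B-A);a=np.arctan2(w[1],w[0]);d=np.array([-np.sin(a),np.cos(a)]);m=(A+B)/2
    q=m-.035*d
    print(z,"w",np.linalg.norm(w).round(4),"yaw",np.degrees(a).round(2),"lead x,s",(m@ex).round(4),(m@ey).round(4),"centre",((m-.07*d)@ex).round(4),((m-.07*d)@ey).round(4),"press world",q.round(4),"xs",(q@ex).round(4),(q@ey).round(4))
plan(s,*q,.232,12.15,1)
```

```text
0.031 w 0.1089 yaw 18.55 lead x,s 0.5534 -0.0412 centre 0.5612 -0.1108 press world [0.5608 0.043 ] xs 0.5573 -0.076
0.037 w 0.1062 yaw 18.55 lead x,s 0.5537 -0.0411 centre 0.5615 -0.1107 press world [0.561  0.0432] xs 0.5576 -0.0759
[28.9, -3.7, 63.1] [-0.0024, -0.0002, -0.0023]
```

Call:
move_arm(motion=[[5.8,-0.7,12.6,-0.0024,0,-0.002,-1],[5.8,-0.7,12.6,0,0,0,-1],[5.8,-0.7,12.6,0,0,0,-1],[5.8,-0.7,12.6,0,0,0,-1],[5.8,-0.7,12.6,0,0,0,-1]])

```text
t: 23.1
eef_pos: [0.5601, 0.044, 0.2283]
ee_rot: [-1.972, -2.442, 0.005]
ft_force: [-0.9, 0.7, 0.1]
finger_gap: 0.006
```

Call:
move_arm(motion=[[0,0,3,0,0,0,-1],[0,0,2,0,0,0,-1],[0,0,1,0,0,0,-1],[0,0,0.5,0,0,0,-1],[0,0,0.3,0,0,0,-1]])

```text
t: 23.72
eef_pos: [0.5605, 0.0434, 0.2231]
ee_rot: [-1.973, -2.442, 0.003]
ft_force: [0.3, -0.5, -1.1]
finger_gap: 0.005
```

Call:
move_arm(motion=[[0,0,0.4,0,0,0,-1],[0,0,0.4,0,0,0,-1],[0,0,0.4,0,0,0,-1],[0,0,0.3,0,0,0,-1],[0,0,0,0,0,0,-1]])

```text
t: 24.35
eef_pos: [0.5604, 0.0435, 0.2213]
ee_rot: [-1.972, -2.442, 0.004]
ft_force: [-0.9, 0.2, -0.1]
finger_gap: 0.008
```

Call:
move_arm(motion=[[0,0,0.5,0,0,0,-1],[0,0,0.4,0,0,0,-1],[0,0,0.4,0,0,0,-1],[0,0,0.2,0,0,0,-1],[0,0,0,0,0,0,-1]])

```text
t: 24.98
eef_pos: [0.5604, 0.0436, 0.2198]
ee_rot: [-1.972, -2.442, 0.004]
ft_force: [0.6, 0.7, -0.1]
finger_gap: 0.007
```

Call:
move_arm(motion=[[0,0,0.5,0,0,0,-1],[0,0,0.4,0,0,0,-1],[0,0,0.4,0,0,0,-1],[0,0,0.2,0,0,0,-1],[0,0,0,0,0,0,-1]])

```text
t: 25.6
eef_pos: [0.5604, 0.0435, 0.2183]
ee_rot: [-1.972, -2.442, 0.004]
ft_force: [0.6, -1.2, 0.4]
finger_gap: 0.004
```

Call:
move_arm(motion=[[0,0,0.5,0,0,0,-1],[0,0,0.4,0,0,0,-1],[0,0,0.4,0,0,0,-1],[0,0,0.2,0,0,0,-1],[0,0,0,0,0,0,-1]])

```text
t: 26.22
eef_pos: [0.5604, 0.0435, 0.2168]
ee_rot: [-1.972, -2.442, 0.004]
ft_force: [0.2, -0.2, 0.7]
finger_gap: 0.011
```

Call:
move_arm(motion=[[0,0,0.5,0,0,0,-1],[0,0,0.4,0,0,0,-1],[0,0,0.4,0,0,0,-1],[0,0,0.2,0,0,0,-1],[0,0,0,0,0,0,-1]])

```text
t: 26.85
eef_pos: [0.5604, 0.0435, 0.2153]
ee_rot: [-1.972, -2.442, 0.004]
ft_force: [-0.4, 0.2, 0.8]
finger_gap: 0.01
```

Call:
move_arm(motion=[[0,0,0.5,0,0,0,-1],[0,0,0.4,0,0,0,-1],[0,0,0.4,0,0,0,-1],[0,0,0.2,0,0,0,-1],[0,0,0,0,0,0,-1]])

```text
t: 27.48
eef_pos: [0.5604, 0.0436, 0.2138]
ee_rot: [-1.972, -2.442, 0.004]
ft_force: [0.7, -0.2, -0.2]
finger_gap: 0.008
```

Call:
move_arm(motion=[[0,0,0.5,0,0,0,-1],[0,0,0.4,0,0,0,-1],[0,0,0.3,0,0,0,-1],[0,0,0,0,0,0,-1],[0,0,0,0,0,0,-1]])

```text
t: 28.1
eef_pos: [0.5605, 0.0435, 0.2135]
ee_rot: [-1.972, -2.442, 0.003]
ft_force: [-2.5, -0.3, 6.5]
finger_gap: 0.002
```

Call:
move_arm(motion=[[2,0,0.3,0,0,0,-1],[3,0,0,0,0,0,-1],[4,0.2,0,0,0,0,-1],[4,0.2,0,0,0,0,-1],[4,0.2,0,0,0,0,-1]])

```text
t: 28.72
eef_pos: [0.5584, 0.059, 0.2134]
ee_rot: [1.975, 2.442, -0.003]
ft_force: [0.5, -2.9, 5.2]
finger_gap: 0.006
```

```bash
python3 m.py w10.png 40 190 325
```

```text
yaw 11.97 fit 0.0003 lead s -0.0064 [(190, 140), (322, 140)]
t 28.725 tool s -0.0599 x 0.5583 z 0.2134 F [-3.  -0.2 -5.2] M [ 0.07 -0.82  0.  ] ry -0.007
```

```bash
sed -i 's/:140,u/:185,u/' m.py; python3 m.py w11.png 40 190 325; python3 -c "
import cv2
im=cv2.imread('pics/w11.png');cv2.imwrite('pics/w11b.png',cv2.resize(im[0:270,160:400],None,fx=2.2,fy=2.2,interpolation=cv2.INTER_CUBIC))"
```

```text
yaw 18.58 fit 0.0003 lead s -0.0233 [(190, 180), (322, 165)]
t 28.775 tool s -0.0591 x 0.5583 z 0.2134 F [-2.7 -1.1 -5. ] M [ 0.12 -0.83 -0.03] ry 0.0159
```

View pics/w11b.png

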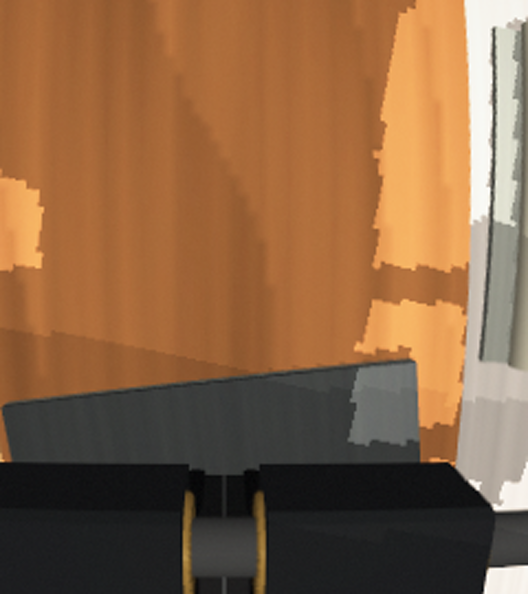

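Call:
move_arm(motion=[[4,0,0.3,0,0,0.02,-1],[4,0,0.2,0,0,0.02,-1],[5,0,0,0,0,0.02,-1],[5,-0.1,0,0,0,0.02,-1],[5,-0.2,0,0,0,0.02,-1]])

```text
t: 29.45
eef_pos: [0.5538, 0.0826, 0.2125]
ee_rot: [-2.095, -2.341, 0.003]
ft_force: [1.5, -2.0, 5.5]
finger_gap: 0.007
```

```bash
python3 m.py w12.png 40 190 325
```

```text
yaw 14.31 fit 0.0003 lead s 0.0002 [(190, 181), (322, 163)]
t 29.45 tool s -0.0359 x 0.5588 z 0.2125 F [-2.1  1.3 -5.5] M [-0.05 -0.7  -0.01] ry -0.0347
```

Call:
move_arm(motion=[[5,0,0.3,0,0,0.014,-1],[5,0,0.2,0,0,0.014,-1],[5,-0.2,0,0,0,0.01,-1],[5,-0.4,0,0,0,0,-1],[5,-0.4,0,0,0,0,-1]])

```text
t: 30.12
eef_pos: [0.5507, 0.1073, 0.2122]
ee_rot: [-2.138, -2.301, 0.003]
ft_force: [-0.4, -2.9, 6.0]
finger_gap: 0.005
```

```bash
python3 m.py w13.png 40 190 325
```

```text
yaw 11.48 fit 0.0003 lead s 0.025 [(190, 181), (322, 164)]
t 30.125 tool s -0.011 x 0.5609 z 0.2122 F [-2.9 -0.6 -6. ] M [-0.02 -0.8   0.01] ry 0.0228
```

Call:
move_arm(motion=[[5,-0.7,0.3,0,0,-0.005,-1],[5,-0.7,0.1,0,0,-0.005,-1],[5,-0.7,0,0,0,0,-1],[5,-0.7,0,0,0,0,-1],[5,-0.7,0,0,0,0,-1]])

```text
t: 30.8
eef_pos: [0.5454, 0.1319, 0.212]
ee_rot: [-2.127, -2.312, 0.002]
ft_force: [0.5, -3.3, 7.5]
finger_gap: 0.0
```

Call:
move_arm(motion=[[5,-0.7,0.2,0,0,0,-1],[5,-0.7,0.1,0,0,0,-1],[5,-0.7,0,0,0,0,-1],[5,-0.7,0,0,0,0,-1],[5,-0.7,0,0,0,0,-1]])

```text
t: 31.42
eef_pos: [0.5395, 0.1569, 0.2115]
ee_rot: [-2.126, -2.311, 0.002]
ft_force: [0.5, -2.2, 6.1]
finger_gap: 0.002
```

```bash
python3 m.py w14.png 40 190 325
```

```text
yaw 12.08 fit 0.0003 lead s 0.0746 [(190, 183), (322, 167)]
t 31.425 tool s 0.0398 x 0.5604 z 0.2115 F [-2.3  0.3 -6.1] M [-0.05 -0.64 -0.03] ry 0.0012
```

Call:
move_arm(motion=[[5,-0.7,0.2,0,0,0,-1],[5,-0.7,0.1,0,0,0,-1],[5,-0.7,0,0,0,0,-1],[4,-0.6,0,0,0,0,-1],[2,-0.3,0,0,0,0,-1]])

```text
t: 32.1
eef_pos: [0.5349, 0.1777, 0.2114]
ee_rot: [-2.126, -2.312, 0.002]
ft_force: [-0.2, -3.3, 8.0]
finger_gap: 0.007
```

Call:
move_arm(motion=[[1,-0.1,0.3,0,0,0,-1],[1,-0.1,0,0,0,0,-1],[1,-0.1,0,0,0,0,-1],[1,-0.1,0,0,0,0,-1],[0,0,0,0,0,0,-1]])

```text
t: 32.72
eef_pos: [0.5344, 0.1814, 0.2114]
ee_rot: [-2.127, -2.312, 0.001]
ft_force: [0.5, -3.0, 8.7]
finger_gap: 0.011
```

```bash
python3 m.py w15.png 40 190 325; python3 -c "
import cv2
im=cv2.imread('pics/w15.png');cv2.imwrite('pics/w15b.png',cv2.resize(im[0:270,160:400],None,fx=2.2,fy=2.2,interpolation=cv2.INTER_CUBIC))"
```

```text
yaw 12.01 fit 0.0003 lead s 0.0997 [(190, 183), (322, 167)]
t 32.725 tool s 0.0648 x 0.5606 z 0.2114 F [-3.1  0.2 -8.7] M [-0.03 -0.72  0.03] ry -0.0009
```

View pics/w15b.png

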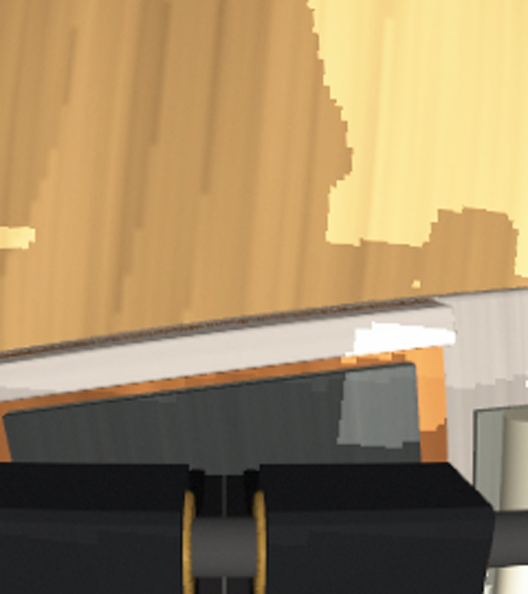

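A strip of ledge about 4 mm wide is still visible between plate and stop. The edges are parallel and the plate is centred.

Call:
move_arm(motion=[[1,-0.1,0,0,0,0,-1],[1,-0.2,0,0,0,0,-1],[1,-0.1,0,0,0,0,-1],[0,0,0,0,0,0,-1],[0,0,0,0,0,0,-1]])

```text
t: 33.4
eef_pos: [0.5338, 0.1844, 0.2114]
ee_rot: [-2.126, -2.312, 0.001]
ft_force: [1.6, -2.9, 8.9]
finger_gap: 0.007
```

Call:
move_arm(motion=[[1,-0.1,0,0,0,0,-1],[0.5,-0.1,0,0,0,0,-1],[0,0,0,0,0,0,-1],[0,0,0,0,0,0,-1],[0,0,0,0,0,0,-1]])

```text
t: 34.02
eef_pos: [0.5335, 0.1858, 0.2114]
ee_rot: [-2.127, -2.312, 0.001]
ft_force: [0.8, -2.9, 9.0]
finger_gap: 0.006
```

Call:
move_arm(motion=[[0.7,-0.1,0,0,0,0,-1],[0.7,-0.1,0,0,0,0,-1],[0,0,0,0,0,0,-1],[0,0,0,0,0,0,-1],[0,0,0,0,0,0,-1]])

```text
t: 34.65
eef_pos: [0.5333, 0.1864, 0.2114]
ee_rot: [2.127, 2.311, -0.002]
ft_force: [0.2, -3.8, 8.9]
finger_gap: 0.003
```

```bash
python3 m.py w16.png 40 190 325
```

```text
yaw 12.35 fit 0.0005 lead s 0.1145 [(190, 166), (322, 145)]
t 34.65 tool s 0.07 x 0.5606 z 0.2114 F [-3.8 -0.1 -8.9] M [-0.06 -1.11 -0.02] ry 0.0098
```

Call:
move_arm(motion=[[0.6,-0.1,0,0,0,0,-1],[0.5,-0.1,0,0,0,0,-1],[0,0,0,0,0,0,-1],[0,0,0,0,0,0,-1],[0,0,0,0,0,0,-1]])

```text
t: 35.33
eef_pos: [0.5333, 0.1867, 0.2114]
ee_rot: [2.127, 2.31, -0.003]
ft_force: [2.1, -5.8, 10.1]
finger_gap: 0.004
```

```bash
python3 m.py w17.png 40 190 325; python3 -c "
import cv2
im=cv2.imread('pics/w17.png');cv2.imwrite('pics/w17b.png',cv2.resize(im[100:230,160:360],None,fx=4,fy=4,interpolation=cv2.INTER_CUBIC))"
```

```text
yaw 12.26 fit 0.0003 lead s 0.1165 [(190, 163), (322, 145)]
t 35.325 tool s 0.0702 x 0.5606 z 0.2114 F [ -6.    1.6 -10. ] M [-0.09 -1.52  0.01] ry -0.0189
```

View pics/w17b.png

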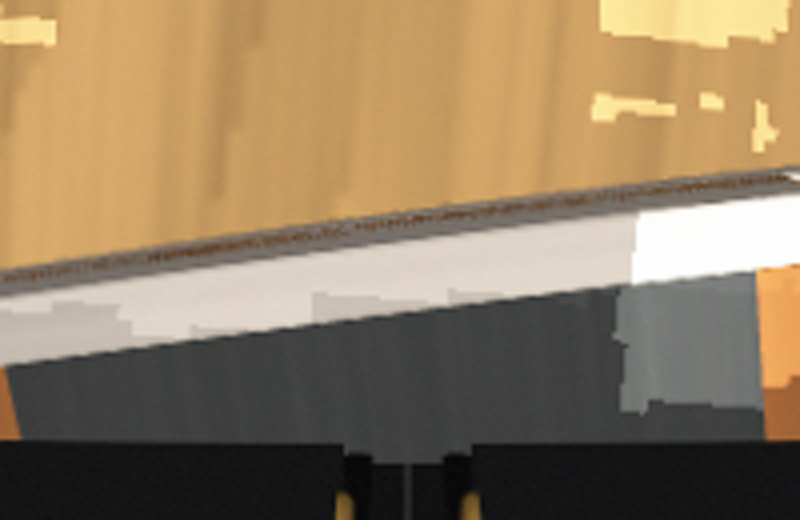

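The plate is flush along the whole stop and pushed with 6 N. Now I'll lift straight off and look.

Call:
move_arm(motion=[[0.3,0,0,0,0,0,-1],[0,0,-1,0,0,0,-1],[0,0,-3,0,0,0,-1],[0,0,-15,0,0,0,-1],[0,0,-30,0,0,0,-1]])

```text
t: 36.0
eef_pos: [0.531, 0.1893, 0.2588]
ee_rot: [-2.123, -2.311, 0.009]
ft_force: [1.3, -0.0, 0.3]
finger_gap: 0.008
```

Call:
move_arm(motion=[[-30,0,-40,0,0,0,-1],[-40,0,-40,0,0,0,-1],[-40,0,-20,0,0,0,-1],[-30,0,0,0,0,0,-1],[0,0,0,0,0,0,-1]])

```text
t: 36.62
eef_pos: [0.544, 0.0467, 0.3602]
ee_rot: [-2.131, -2.307, 0.003]
ft_force: [-0.6, 0.7, 0.6]
finger_gap: 0.008
```

Run:
```python
from bench import robot
from h import *
s=robot.sense();print(s["t"],s["eef_pos"],s["ft_force"])
im=robot.get_image("wrist")[:,:,::-1];cv2.imwrite("pics/f.png",cv2.resize(im,(800,600),interpolation=cv2.INTER_CUBIC))
```

```text
36.625 [0.54401748 0.04674068 0.36019408] [-0.59517019  0.744082    0.6344277 ]
```

View pics/f.png

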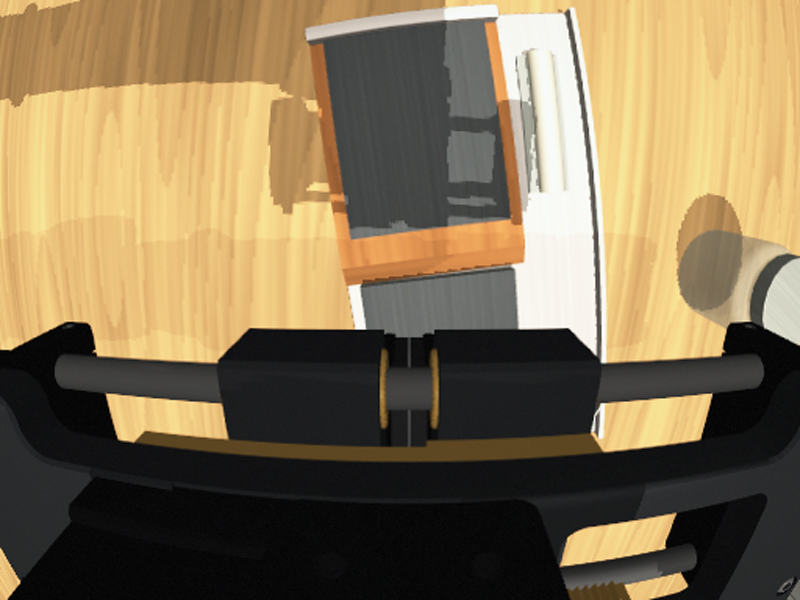

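Flush at the stop, with even wood strips on both sides. One check on the middle plate (lead corners at about (362,286) and (517,268)) before handing in.

Run:
```python
from bench import robot
from h import *
c=robot.get_calibration("wrist");k=.64
for uv,z in(([(362,286),(517,268)],.025),([(323,42),(486,22)],.029),([(351,239),(511,216)],.029)):
    A,B=onz(c,np.array(uv)*k,z,True)[:,:2];w=B-A;m=(A+B)/2
    print("w",np.linalg.norm(w).round(4),"yaw",np.degrees(np.arctan2(w[1],w[0])).round(2),"x",(m@[.9776,.2105]).round(4),"s",(m@[-.2105,.9776]).round(4))
```

```text
w 0.1092 yaw 11.62 x 0.5635 s -0.0687
w 0.1106 yaw 12.22 x 0.5613 s 0.1036
w 0.1094 yaw 13.25 x 0.5615 s -0.033
```

Run:
```python
from h import *
import pickle
s,c=pickle.load(open("w1.pkl","rb"));k=.64
g=cv2.imread("pics/w1.png");hsv=cv2.cvtColor(g,cv2.COLOR_BGR2HSV)
print([(v,hsv[v,262].tolist()) for v in range(148,162)])
for z in(.031,.033):
    A,B=onz(c,np.array([(348,246),(490,245)])*k,z,True)[:,:2];w=B-A;m=(A+B)/2
    print(z,"w",np.linalg.norm(w).round(4),"yaw",np.degrees(np.arctan2(w[1],w[0])).round(2),"x",(m@[.9776,.2105]).round(4),"s",(m@[-.2105,.9776]).round(4))
```

```text
[(148, [13, 167, 200]), (149, [13, 167, 198]), (150, [13, 167, 192]), (151, [13, 169, 178]), (152, [13, 168, 147]), (153, [13, 171, 125]), (154, [12, 133, 130]), (155, [13, 89, 121]), (156, [18, 39, 97]), (157, [30, 8, 93]), (158, [70, 7, 106]), (159, [60, 4, 114]), (160, [70, 7, 114]), (161, [68, 9, 114])]
0.031 w 0.1097 yaw 12.38 x 0.5607 s -0.0727
0.033 w 0.109 yaw 12.38 x 0.5606 s -0.0724
```

Call:
move_arm(motion=[[-45,0,-20,0,0,0,-1],[-45,0,-10,0,0,0,-1],[-45,0,0,0,0,0,-1],[-45,0,0,0,0,0,-1],[-30,0,0,0,0,0,-1]])

```text
t: 37.3
eef_pos: [0.5621, -0.16, 0.389]
ee_rot: [-2.123, -2.312, 0.004]
ft_force: [-0.5, 0.0, 0.0]
finger_gap: 0.002
```

Run:
```python
from bench import robot
from h import *
s=robot.sense();print(s["t"],s["eef_pos"])
im=robot.get_image("wrist")[:,:,::-1];c=robot.get_calibration("wrist");import pickle;pickle.dump((s,c),open("w2.pkl","wb"));cv2.imwrite("pics/g.png",im)
sc=robot.get_image("scene")[:,:,::-1];cv2.imwrite("pics/sc1.png",sc)
a=cv2.imread("pics/scene0.png")[120:240,200:350];b=sc[120:240,200:350]
cv2.imwrite("pics/cmp.png",cv2.resize(np.hstack([a,b]),None,fx=2.6,fy=4,interpolation=cv2.INTER_CUBIC))
```

```text
37.3 [ 0.56209442 -0.15998076  0.38895587]
```

View pics/cmp.png

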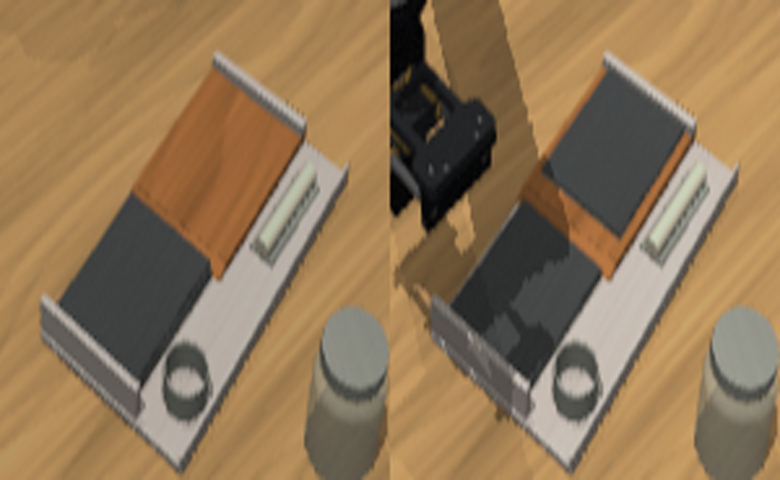

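Run:
```python
from h import *
import pickle
c0=pickle.load(open("w1.pkl","rb"))[1];c1=pickle.load(open("w2.pkl","rb"))[1]
ex,ey=np.array([.9776,.2105]),np.array([-.2105,.9776])
# lead edge of stack's topmost plate, in both pictures: dark (low-sat) -> orange (high-sat) transition walking along stand y
for fn,c,z in(("pics/w1.png",c0,.031),("pics/g.png",c1,.025)):
    hsv=cv2.cvtColor(cv2.imread(fn),cv2.COLOR_BGR2HSV);o=[];sd=[]
    for x in np.arange(.525,.600,.005):
        S=np.arange(-.095,-.03,.0005);P=np.c_[x*ex+S[:,None]*ey,np.full(len(S),z)]
        uv=proj(c,P,True).astype(np.float32);sat=cv2.remap(hsv[...,1],uv[None,:,0],uv[None,:,1],cv2.INTER_LINEAR)[0]
        j=np.where(sat>80)[0];o.append(S[j[0]] if len(j) else np.nan)
    for s in(-.085,-.095,-.105):
        X=np.arange(.49,.63,.0005);P=np.c_[X[:,None]*ex+s*ey,np.full(len(X),z)]
        uv=proj(c,P,True).astype(np.float32);v=cv2.remap(hsv[...,2],uv[None,:,0],uv[None,:,1],cv2.INTER_LINEAR)[0].astype(float)
        d=np.diff(cv2.GaussianBlur(v[None],(9,1),0)[0]);h=len(d)//2;sd.append((X[d[:h].argmin()],X[h+d[h:].argmax()]))
    print(fn,np.round(o,4).tolist(),np.round(sd,4).tolist())
```

```text
pics/w1.png [-0.0705, -0.0705, -0.0705, -0.0705, -0.0705, -0.0705, -0.0705, -0.0705, -0.0705, -0.0705, -0.0705, -0.07, -0.07, -0.0705, -0.0705] [[0.504, 0.6145], [0.504, 0.6145], [0.504, 0.6145]]
pics/g.png [-0.078, -0.078, -0.0785, -0.0785, -0.0785, -0.0785, -0.0785, -0.079, -0.079, -0.079, -0.0795, -0.0795, -0.0795, nan, nan] [[0.5055, 0.6145], [0.5055, 0.6145], [0.505, 0.6145]]
```

The two views disagree, because the arm was still settling between picture and calibration. I'll repeat once, now that it is at rest.

Call:
move_arm(motion=[[15,0,0,0,0,0,-1],[0,0,0,0,0,0,-1],[0,0,0,0,0,0,-1],[0,0,0,0,0,0,-1],[0,0,0,0,0,0,-1]])

```text
t: 38.02
eef_pos: [0.5605, -0.145, 0.3892]
ee_rot: [-2.125, -2.311, 0.004]
ft_force: [-0.1, 0.3, -0.4]
finger_gap: 0.007
```

Run:
```python
from bench import robot
from h import *
import pickle
c0=pickle.load(open("w1.pkl","rb"))[1]
c1=robot.get_calibration("wrist");cv2.imwrite("pics/g2.png",robot.get_image("wrist")[:,:,::-1]);print(robot.sense()["t"])
ex,ey=np.array([.9776,.2105]),np.array([-.2105,.9776])
def tr(hsv,c,z,x,a,b,up):
    S=np.arange(a,b,.0005);P=np.c_[x*ex+S[:,None]*ey,np.full(len(S),z)]
    uv=proj(c,P,True).astype(np.float32);q=cv2.remap(hsv[...,1],uv[None,:,0],uv[None,:,1],cv2.INTER_LINEAR)[0]
    j=np.where((q>80)==up)[0];return S[j[0]] if len(j) else np.nan
for fn,c,z in(("pics/w1.png",c0,.031),("pics/g2.png",c1,.025)):
    hsv=cv2.cvtColor(cv2.imread(fn),cv2.COLOR_BGR2HSV)
    print(fn,"stack lead",[tr(hsv,c,z,x,-.095,-.03,True).round(4) for x in np.arange(.525,.6,.01)])
    print("   stop top front / plate",[tr(hsv,c,.031,x,.07 if z>.03 else -.045,.13,False).round(4) for x in np.arange(.53,.6,.01)])
```

```text
38.075
pics/w1.png stack lead [np.float64(-0.0705), np.float64(-0.0705), np.float64(-0.0705), np.float64(-0.0705), np.float64(-0.0705), np.float64(-0.0705), np.float64(-0.07), np.float64(-0.0705)]
   stop top front / plate [np.float64(0.1), np.float64(0.1), np.float64(0.1), np.float64(0.1), np.float64(0.1), np.float64(0.1), np.float64(0.1)]
pics/g2.png stack lead [np.float64(-0.0715), np.float64(-0.0715), np.float64(-0.0725), np.float64(-0.0725), np.float64(-0.0725), np.float64(-0.0725), np.float64(-0.0725), np.float64(-0.073)]
   stop top front / plate [np.float64(-0.045), np.float64(-0.045), np.float64(-0.045), np.float64(-0.045), np.float64(-0.045), np.float64(-0.045), np.float64(-0.045)]
```

The middle plate is within about 2 mm of its starting place. Handing in.

```bash
python3 -c "
from bench import robot
print(robot.job_done())"
```

```text
the job is handed in; nothing more can be done
None
```

The top plate is on the loading ledge, pushed up against the end stop, and the job is handed in at about 38 s (limit 64 s). I slid it there with fingertips pressed on its upper face. The two-finger contact made it yaw about 6° on the way. I switched to closed fingers pressing ahead of its centre, straightened it while dragging, and pushed it home with about 6 N. The highest press reading was 15 N, during the first contact.

Last checks:
- **At the stop:** the final pictures show the leading edge flush along the whole stop. I measured it at 0.1036 m, against about 0.103 m for the stop face.
- **Square and centred:** the leading edge is at 12.2°, against 12.15° for the stand, and the plate is about 1 mm off the ledge's centre line. The trailing edge read 13.25° from rough, hand-picked corners, so those two disagree slightly.
- **Middle plate:** the last reading, with the arm at rest, puts it within about 2 mm of where it started, where up to 6 mm is allowed. Two earlier readings disagreed, at +4 mm and −8 mm. I put that down to the arm still settling between picture and calibration.
- **Not measured:** I did not check the bottom plate on its own. The cutter, scraper and jar look unmoved in the scene picture. I did not check the bowl, loaf tin, block or cup again, but the arm did not work near them.

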